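Refit the pawl spring of a vial carousel

ROBOT

A 6-joint arm with a two-finger parallel gripper is mounted at the origin on a cart in front of the work surface, level with it; the furniture and walls round the work are solid. World frame = base frame: x ahead of the robot, y to its left, z up, the work surface at z = 0. Lengths are in m, angles in rad, forces in N, time in s.
With the tool pointing down it reaches from about 0.35 to 0.975 m from the base axis. Payload 4.9 kg.
Tool frame: the origin (TCP) lies midway between the tips of the shut fingers; the grasp point (between the pads) lies 19 mm behind it; z points along the fingers, y is the line along which they close (so a half turn about z gives the same grasp; the last joint's range is limited). The gripper opens to 85 mm and grips with 20 to 120 N. Pads are 22 mm wide; open, the fingers measure 114 mm over their backs; the gripper's body (76 mm by 85 mm) begins 54 mm behind the grasp point. The pads swing forward as they close: fully open they stand 13 mm farther back than shut.
Start: joints at [1.109, 0.053, 1.613, -0, 1.476, -0.119], TCP at [0.21, 0.589, 0.231] pointing down, gripper open.
Joint ranges: [-3.01, 3.01], [-1.01, 2.22], [0.06, 2.58], [-1.02, 4.17], [0.09, 2.62], [-3.14, 3.14]. Speed limits (rad/s): [2.57, 2.57, 3.14, 3.14, 3.14, 3.14].

INTERFACE

Orientations are given as a rotation vector (axis times angle).
In Python, from station import ctrl gives the robot as it stands. The module is installed in compiled form; this text tells all that it offers.
- The arm moves only by the shell command python3 -m handwheel 'ROWS' [OPENING] [FORCE]. ROWS is JSON, a list of rows, each a list of 2 entries, a list of its own where there are three numbers: the shift along the tool's x, y, z in cm, then the turn, a rotation vector about the tool's x, y, z in rad. In form: [[[tx, ty, tz], [ax, ay, az]], ...]. A call has 1 to 5 rows; each row is the pose to reach, as a shift and turn from the pose commanded when the call began, along the tool's axes at that moment; what a row does not reach only later rows make up. A row lasts 1/8 s, in which the tool goes at most 62.5 mm and 10.7 degrees, less where a joint would pass 70% of its speed; a pose out of reach is approached as far as the arm can. A call with a gripper value outside its range is refused whole. OPENING is the gripper's target within -1 to 1 (shut at 1, half-way at 0, fully open at -1), set as the call begins (- or left out, the last holds). The fingers move at their own pace and stop on an object; FORCE is the grip in N (left out, the last holds). Time passes only in rows, so rows that repeat a pose let the fingers close. It gives the time, the measured TCP pose, the force, the opening and the grip force at its end, in the units of the state.
- ctrl.get_obs(): the state, without advancing time (a new reading comes with each control period).
- ctrl.get_image(name): name is "scene" or "top" or "wrist"; returns the picture (480x640x3 uint8, blue, green, red); there is no depth.
- ctrl.calibration(name): a dict with "fx", "fy", "cx", "cy" (pixels), "R" (3x3) and "t" (3): a world point X has camera coordinates R X + t. Camera axes: x right, y down, z forward; pixel columns grow to the right and rows downward; lengths in m; the calibration is good to about 2 mm. A picture is of the moment at which its call begins: read the wrist's pose just before it. calibration takes no time and is no camera call; for the wrist camera it gives the pose at the moment of the call.
- ctrl.finish_job(): hands the job in; it is judged then, once.
Trained networks look in the newest picture that a camera, given by its name, has taken for a name from the list of things; names that differ only in an ending like _2 or _b are one class to them, and where a whole thing is asked for, a point or a joint stands for the part that bears it (a point fixed in the world has none). Each returns a list of dicts, best first, with "score" (0 to 1); they miss things now and then, are a little off and sometimes report something else, mostly with a low value. They report only what shows in the picture. A call takes as long as a camera call.
- ctrl.look_for(camera, query): "position" ([column, row] in pixels, amid what is visible of it).
- ctrl.landmark_of(camera, query): "position" ([column, row] in pixels: a listed point, or the origin of a listed thing).
The state is a dict: "t": time; "q": joint angles; "dq": joint speeds; "effort": joint torques, N m; "tool_pos": TCP position; "tool_rot": TCP orientation; "contact_force": force on the tool from outside, world axes, zero at the start; "wrist_torque": the same for the moment, N m; "opening": finger opening in m; "grip_force": force on a finger pad.
Only numpy, scipy, OpenCV 4.12 (cv2) and the standard library are available. Lean on these libraries where they do the work, as an engineer would, in place of code of your own. Each camera call takes 0.05 s, during which the arm holds its last target. There are 200 camera calls.

TASK

The pawl spring of the vial carousel has been taken off for cleaning and lies in the grey parts tray. Refit it: push its hook fully home, down into the hole of the aluminium tension strip that lies in the slot of the deck, feeling gently for the hole because the strip may be clamped anywhere along the slot; then stretch the spring and drop its eye over the head of the brass post on the pawl lever, so that when you let go the spring pulls the pawl fully into its notch. Do not force the hook, do not overstretch the spring, and leave the bottle, jar and vial beside the work where they are.

Things in the scene. Friction and masses are not known exactly. Their poses are not given: they have to be found in the camera images.
- indexer: Carousel indexing unit, fixed, cover off. Grey deck, top 30 mm above the bench, x -70..+95, y -108..+108 mm from the origin, which lies on the bench; z up, at yaw 0 x points away from the robot, y left. Rear: white carousel with vials (all behind x = +10 mm, top 85 mm above the bench) and, at larger y, a black motor cover.
- slot (a point): Middle of the hook's slot, level with the deck's top. Slot 9.5 mm wide (x), 40 mm long (y). The line of the slot (y, towards smaller y) leads to the post when the pawl is home. White ticks beside it are 4 mm apart, the middle long one at this point.
- hole_range (a point): Middle of the range in which the strip's hole may lie, on the strip's top, 3 mm below the deck. The aluminium strip, 7 mm thick, fills the slot; open space below. Its one round hole, 9 mm, chamfered 1 mm, is on the slot's centre line, up to 10 mm to either side (y) of this point; where is not reported: look, or feel with the hook's tip. A flush brass screw sits 13 mm from the hole (+y).
- post (a point): Brass post on the tail of the steel pawl lever, 45 mm from the lever's pivot: neck 6 mm thick, coned head 9 mm. This point is on the axis at the height where the eye lies, 43.5 mm above the bench; the head is 48.5 to 52.5 mm above the bench, the collar under the neck ends at 36.5 mm. With the pawl home the post is on the line of the slot, 132 mm from its middle; open, it stands farther off.
- pawl_lever (a joint): Angle of the pawl lever, rad: 0 = pawl home in the carousel's notch, at its stop; grows to at most 0.42 as it swings out (the post moves away from the slot). It turns lightly (0.03 N m, under 1 N at the post) and stays where it is left.
- hook_block (a point): Centre of the black grip block at the spring's hook end, 24 long (x) x 14 wide (y) x 26 mm high, at its outer end (-x) a flange 24 mm wide, 3.5 mm thick; axes: x from hook to eye, z up. Grasp across the 14 mm. In the tray the undersides are 22 mm above the bench, cheeks 3 mm higher beside them. The spring only lengthens (x), it does not bend. Hook home: underside on the deck.
- hook_tip (a point): Lowest point of the hook. The 4 mm steel wire points straight down and ends in a short round foot turned 2.5 mm towards the eye, 6.5 mm long in all (x); this point is under the middle of the foot, 19.75 mm behind the black block's centre (-x), 15 mm below its underside (28 mm below its centre). In the hole, the pulled spring draws the foot under the strip.
- eye_block (a point): Centre of the red grip block at the eye end, size and axes as the black one, its flange at +x (pull against it), 60 mm from it when relaxed. 2 N begin to stretch the spring, each mm takes 0.25 N more; beyond 50 mm of stretch (blocks' centres 110 mm apart) it is ruined. All weighs about 0.2 kg. Fitted with the pawl home it is stretched by 6 to 28 mm.
- eye (a point): Centre of the eye, a ring lying flat, 4 mm wire, 14 mm inside: 28 mm ahead of the red block's centre (+x), at its height (13 mm above its underside). Fitted, it lies round the neck under the head, its centre about 4 mm from the post's axis on the slot's side.
- kit_tray: Grey parts tray, fixed, 66 x 150 mm, rim 14 mm high, with two saddles under the spring's blocks; origin under its middle, spring along its y, hook end at larger y.
- dropper_bottle: Bystander: brown dropper bottle, black cap, 33 mm wide, 88 mm high, beside the rear of the unit's left end; origin at its underside.
- jar_white: Bystander: sample jar with white lid, 58 mm wide, 62 mm high, to the left of the tray; origin at its underside.
- vial: Bystander: small glass vial with black cap, 15 mm wide, 45 mm high, standing between the tray and the unit; origin at its underside.

How it is judged:
By the outcome, as a careful person would: the job done as asked, in the order asked, and still so for the second after the job is handed in, with the robot touching nothing.
It also fails if it takes over 58 s, if anything falls off the work surface, if the arm or the gripper's body presses on something with over 40 N, if the wrist force passes 120 N, or if a joint passes its speed limit or range.

## Working session

There is one attempt and no reset: what is moved stays moved. The work goes in short steps, Python scripts to look and compute and a shell command to move; the robot and the scene stay as the last step left them, time stands still between calls to the robot, and variables do not carry over. Pictures are saved under pics/ and viewed, at most 10 in all, crops included, and the job is handed in when it is done.

```bash
mkdir -p pics; ls
cat > h.py <<'E'
import numpy as np, cv2
from station import ctrl
from scipy.spatial.transform import Rotation as Rn
def ray(c,uv):
    k=ctrl.calibration(c); R=np.array(k["R"]); t=np.array(k["t"])
    d=R.T@np.array([(uv[0]-k["cx"])/k["fx"],(uv[1]-k["cy"])/k["fy"],1]); return -R.T@t,d
def atz(c,uv,z):
    o,d=ray(c,uv); return o+d*(z-o[2])/d[2]
def proj(c,X):
    k=ctrl.calibration(c); p=np.array(k["R"])@X+np.array(k["t"]); return np.array([k["fx"]*p[0]/p[2]+k["cx"],k["fy"]*p[1]/p[2]+k["cy"]])
Z=dict(indexer=0,slot=.03,hole_range=.027,post=.0435,hook_block=.035,eye_block=.035,eye=.035,hook_tip=.007,kit_tray=0,dropper_bottle=0,jar_white=0,vial=0)
def marks(c,names):
    for n in names:
        for r in ctrl.landmark_of(c,n)[:2]:
            print(c,n,round(r["score"],2),np.round(r["position"],1),np.round(atz(c,r["position"],Z[n])*1000,1))
E
python3 - <<'E'
from h import *
o=ctrl.get_obs(); print(o["t"],o["tool_pos"],o["tool_rot"],o["opening"])
for c in ["top","scene"]:
    im=ctrl.get_image(c); cv2.imwrite(f"pics/{c}0.png",im)
    marks(c,Z)
print(ctrl.get_obs()["t"])
E
```

```text
pics
0.0 [0.20979396 0.58806631 0.23005257] [-0.53578388 -3.09495576  0.00311688] 0.08517712954726135
top indexer 0.92 [432.4 227.2] [ 507.3 -344.9    0. ]
top slot 0.34 [432.2 227.2] [ 501.7 -338.3   30. ]
top hole_range 0.58 [402.9 263.7] [ 444. -277.   27.]
top post 0.59 [485.4 235.6] [ 472.3 -425.2   43.5]
top eye_block 0.67 [309.1 272.2] [ 449.3 -111.5   35. ]
top eye 0.63 [320.5 267.5] [ 455.  -132.2   35. ]
top hook_tip 0.55 [262.  277.2] [455.1 -26.3   7. ]
top kit_tray 0.94 [294.  279.2] [445.1 -82.4   0. ]
top dropper_bottle 0.66 [351.7 217.9] [ 543.7 -200.9    0. ]
top dropper_bottle 0.49 [402.2 262.7] [ 449.6 -280.     0. ]
top jar_white 0.93 [215.6 279.5] [462.8  57.7   0. ]
top jar_white 0.61 [295.8 276.4] [449.7 -86.2   0. ]
top vial 0.49 [315.  237.1] [ 516.8 -129.5    0. ]
top vial 0.19 [431.4 227.7] [ 506.6 -342.9    0. ]
scene indexer 0.66 [372.9 224.5] [ 506.9 -344.5    0. ]
scene slot 0.62 [328.5 253.2] [ 519.3 -140.9   30. ]
scene slot 0.57 [388.  229.8] [ 450.7 -274.7   30. ]
scene hole_range 0.66 [387.  230.6] [ 453.2 -276.3   27. ]
scene post 0.54 [400.3 193.5] [ 475.7 -434.8   43.5]
scene hook_block 0.89 [342.  280.7] [457.1 -58.   35. ]
scene hook_block 0.15 [331.3 307.2] [442.6  16.2  35. ]
scene eye_block 0.95 [356.7 265.6] [ 453.  -112.4   35. ]
scene eye_block 0.48 [344.3 283.3] [450.6 -52.3  35. ]
scene eye 0.66 [363.4 259.4] [ 450.1 -136.9   35. ]
scene hook_tip 0.85 [331.7 308.8] [456.7 -15.8   7. ]
scene hook_tip 0.67 [385.4 229.7] [ 469.6 -317.5    7. ]
scene kit_tray 0.72 [352.5 288.8] [452.1 -92.2  -0. ]
scene dropper_bottle 0.87 [327.2 248.3] [ 552.7 -206.8    0. ]
scene jar_white 0.34 [328.9 269.4] [ 515.9 -134.5    0. ]
scene vial 0.69 [358.1 272.1] [ 463.5 -147.1    0. ]
scene vial 0.55 [327.1 266.8] [ 522.9 -141.7    0. ]
1.3
```

```bash
python3 -c "
import cv2
a=cv2.imread('pics/top0.png')[180:330,180:540]
cv2.imwrite('pics/top0c.png',cv2.resize(a,(800,333),interpolation=cv2.INTER_CUBIC))"
```

```text
(no output)
```

View pics/top0c.png

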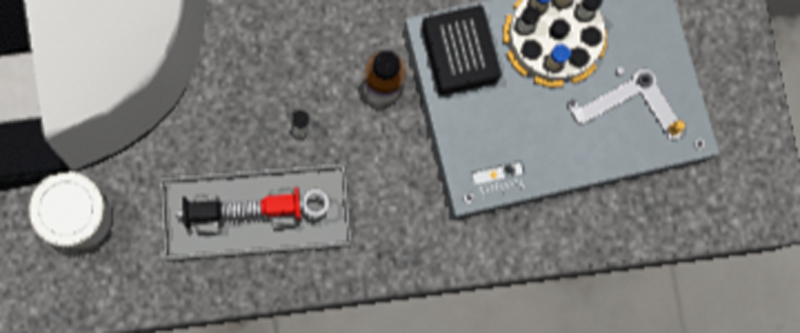

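Top view: the spring lies in the tray (black block at crop 205,210; red at 282,205), the slot is at crop (498,172) with the screw at 493 and the dark hole at 511, and the post is at (677,128). I need to identify the big white body at top left, so I'll check the scene view.

Run:
```python
from h import *
for p in [(0,0,0),(.21,.589,.231),(.21,.589,.4),(.45,.25,.2),(.6,.05,.2)]: print(p,proj("top",np.array(p)),proj("scene",np.array(p)))
k=ctrl.calibration("top");print(-np.array(k["R"]).T@k["t"])
```

```text
(0, 0, 0) [276.15848186 552.7295048 ] [669.89991005 410.01315723]
(0.21, 0.589, 0.231) [-204.49961627  501.0696448 ] [ 191.88182477 1400.23464504]
(0.21, 0.589, 0.4) [-351.88027822  542.31303689] [-880.42296017 3075.05290974]
(0.45, 0.25, 0.2) [ 58.67418353 288.48731942] [222.28428742 294.48213071]
(0.6, 0.05, 0.2) [187.34104952 173.16981677] [218.21242744 196.92710971]
[ 0.30995044 -0.12725059  1.04654512]
```

View pics/scene0.png

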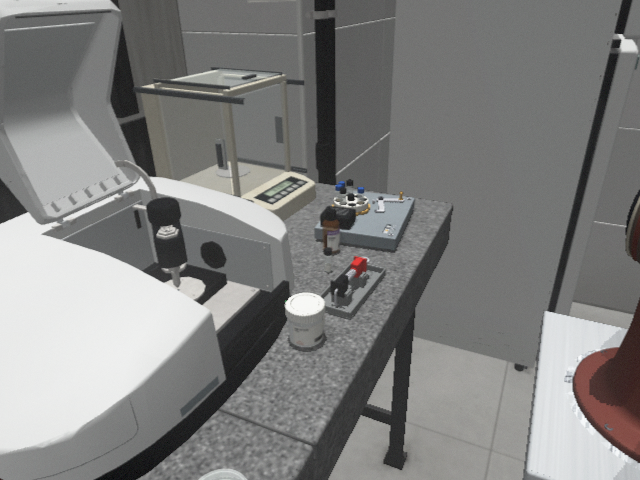

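The white machine stands at about x>0.5 for y>0, with a balance behind it. I'll keep the swing near x≈0.35 until past the jar.

```bash
cat >> h.py <<'E'
def go(P,tdir,tilt=0):
    """tdir: world heading (x,y) of spring +x; tool x along +/-tdir, whichever nearer"""
    o=ctrl.get_obs(); R0=Rn.from_rotvec(o["tool_rot"])
    best=None
    for s in (1,-1):
        x=np.array([*tdir,0.])*s/np.hypot(*tdir); z=np.array([0,0,-1.]); M=np.column_stack([x,np.cross(z,x),z])
        R=Rn.from_matrix(M); d=(R0.inv()*R).as_rotvec()
        if best is None or np.linalg.norm(d)<np.linalg.norm(best): best=d
    print("shift cm",np.round(R0.inv().apply(np.array(P)-o["tool_pos"])*100,2),"turn",np.round(best,4),"axes x",np.round(R0.as_matrix()[:,0],3),"y",np.round(R0.as_matrix()[:,1],3))
E
python3 - <<'E'
from h import *
go([.34,.2,.25],(-.07,-1)); go([.40,-.085,.27],(-.07,-1))
print(ctrl.get_obs()["q"])
E
```

```text
shift cm [-25.3  -32.23  -1.87] turn [0.     0.     1.2979] axes x [-0.942  0.336 -0.   ] y [ 0.336  0.942 -0.   ]
shift cm [-40.53 -57.06  -3.87] turn [0.     0.     1.2979] axes x [-0.942  0.336 -0.   ] y [ 0.336  0.942 -0.   ]
[ 1.10901342e+00  5.26968196e-02  1.61290898e+00 -1.20999599e-05
  1.47599374e+00 -1.19029046e-01]
```

```bash
python3 -m handwheel '[[[-3.8,-4.9,-0.3],[0,0,0.16]],[[-7.8,-9.8,-0.6],[0,0,0.34]],[[-11.8,-14.7,-0.9],[0,0,0.52]],[[-15.8,-19.6,-1.2],[0,0,0.7]],[[-19.5,-24.5,-1.5],[0,0,0.86]]]' -0.3 60
python3 - <<'E'
from h import *
go([.40,-.085,.27],(-.07,-1)); print(ctrl.get_obs()["q"])
E
```

```text
t: 1.92
tool_pos: [0.3112, 0.292, 0.2465]
tool_rot: [1.783, 2.586, 0.001]
contact_force: [0.9, -0.4, 0.8]
opening: 0.0556
grip_force: 0.0
shift cm [-38.39  -5.1   -2.35] turn [ 1.100e-03 -1.000e-04  4.333e-01] axes x [-0.355  0.935 -0.   ] y [0.935 0.355 0.001]
[ 5.78931740e-01 -4.62478981e-01  2.02976753e+00 -3.36056462e-04
  1.57328481e+00  2.15555213e-01]
```

```bash
python3 -m handwheel '[[[-6,-0.8,-0.5],[0,0,0.14]],[[-12,-1.6,-0.9],[0,0,0.28]],[[-18,-2.4,-1.3],[0,0,0.433]],[[-24,-3.2,-1.7],[0,0,0.433]],[[-30,-4,-2],[0,0,0.433]]]' && python3 -m handwheel '[[[-4.2,-0.7,0],[0,0,0]],[[-8.4,-1.2,0],[0,0,0]],[[-8.4,-1.2,0],[0,0,0]]]'
python3 - <<'E'
from h import *
print(ctrl.get_obs()["tool_pos"]);k=ctrl.calibration("wrist");print("cam",-np.array(k["R"]).T@k["t"],k["R"])
im=ctrl.get_image("wrist");cv2.imwrite("pics/w1.png",im)
marks("wrist",["hook_block","eye_block","eye","hook_tip","kit_tray","vial"])
E
```

```text
t: 2.55
tool_pos: [0.3817, -0.0026, 0.2669]
tool_rot: [2.291, 2.147, 0.002]
contact_force: [0.9, -1.1, -0.1]
opening: 0.0555
grip_force: 0.0
t: 2.92
tool_pos: [0.3636, -0.0856, 0.2664]
tool_rot: [2.298, 2.142, -0.0]
contact_force: [0.3, -0.2, -1.2]
opening: 0.0554
grip_force: 0.0
[ 0.36364599 -0.08564648  0.26635092]
cam [ 0.36819715 -0.01800903  0.40823689] [[ 9.97480125e-01 -7.09463587e-02 -1.18542838e-04]
 [-6.82913851e-02 -9.60602301e-01  2.69405838e-01]
 [-1.92272358e-02 -2.68718874e-01 -9.63026729e-01]]
wrist hook_block 0.62 [418.9 152.5] [455.  -44.9  35. ]
wrist hook_block 0.36 [413.6 218. ] [ 449.7 -107.6   35. ]
wrist eye_block 0.77 [413.6 218.1] [ 449.8 -107.1   35. ]
wrist eye 0.86 [413.7 244.5] [ 449.9 -133.9   35. ]
wrist hook_tip 0.81 [408.4 131.9] [451.1 -25.    7. ]
wrist hook_tip 0.45 [415.5 153.6] [458.1 -46.7   7. ]
wrist kit_tray 0.7 [409.1 188.2] [452.9 -82.5   0. ]
wrist vial 0.79 [468.3 229. ] [ 516.6 -131.     0. ]
```

View pics/w1.png

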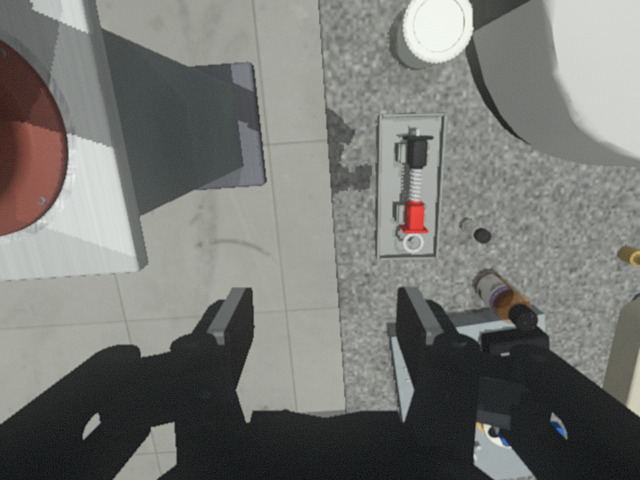

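The picture shows the black block at (419,152), the red block at (414,216), the eye at (414,243) and the vial at (475,232), so the detections agree. Next I move above the black block for a closer look.

Run:
```python
from h import *
go([.454,-.047,.11],(-.06,-1))
```

```text
shift cm [ 4.12  8.73 15.62] turn [ 0.     -0.0001 -0.0028] axes x [0.063 0.998 0.   ] y [ 0.998 -0.063  0.   ]
```

```bash
python3 -m handwheel '[[[1.4,2.9,5],[0,0,0]],[[2.8,5.8,10],[0,0,0]],[[4.1,8.7,15],[0,0,0]],[[4.1,8.7,15.6],[0,0,0]],[[4.1,8.7,15.6],[0,0,0]]]'
python3 - <<'E'
from h import *
im=ctrl.get_image("wrist");cv2.imwrite("pics/w2.png",im)
marks("wrist",["hook_block","eye_block","eye","hook_tip"])
E
```

```text
t: 3.9
tool_pos: [0.4535, -0.0479, 0.1104]
tool_rot: [-2.291, -2.149, 0.001]
contact_force: [0.8, -0.2, 0.2]
opening: 0.0553
grip_force: 0.0
wrist eye_block 0.95 [325.3 340.4] [ 451.2 -111.3   35. ]
wrist eye 0.8 [326.6 377.6] [ 450.2 -138.6   35. ]
wrist hook_tip 0.85 [323.  201.9] [455.1 -27.8   7. ]
```

View pics/w2.png

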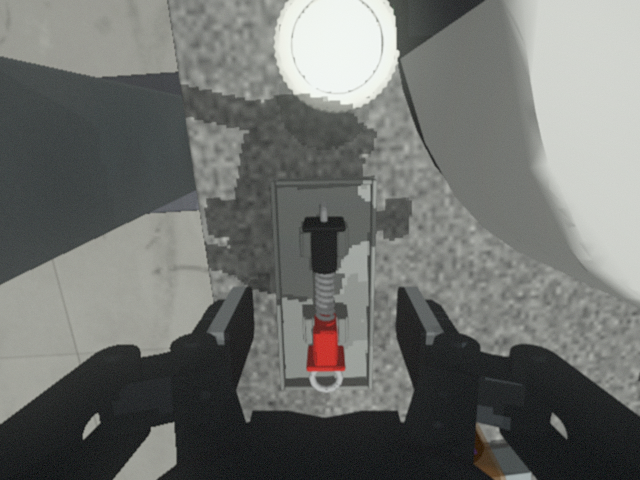

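The black block's top spans rows about 230 to 271 at column 323. I compute its position from those edges.

Run:
```python
from h import *
for uv in [(323,230),(323,217),(323,271),(325,320),(326,348),(326,368)]: print(uv,np.round(atz("wrist",uv,.048)*1000,1))
print(np.round([proj("wrist",np.array([.454,-.0505,z])) for z in (.048,.022)],0))
P=np.array([.454,-.0505,.028]); go(P,(-.045,-1))
```

```text
(323, 230) [454.6 -35.6  48. ]
(323, 217) [455.1 -28.3  48. ]
(323, 271) [453.  -59.5  48. ]
(325, 320) [452.1 -90.1  48. ]
(326, 348) [ 451.5 -108.6   48. ]
(326, 368) [ 450.6 -122.3   48. ]
[[324. 256.]
 [324. 242.]]
shift cm [-0.15 -0.09  8.46] turn [ 0.0045  0.001  -0.0205] axes x [ 0.065  0.998 -0.001] y [ 0.998 -0.065  0.004]
```

```bash
python3 -c "
import cv2
a=cv2.imread('pics/w2.png')[190:400,260:390]
cv2.imwrite('pics/w2c.png',cv2.resize(a,None,fx=2.8,fy=2.8,interpolation=cv2.INTER_CUBIC))"
```

```text
(no output)
```

View pics/w2c.png

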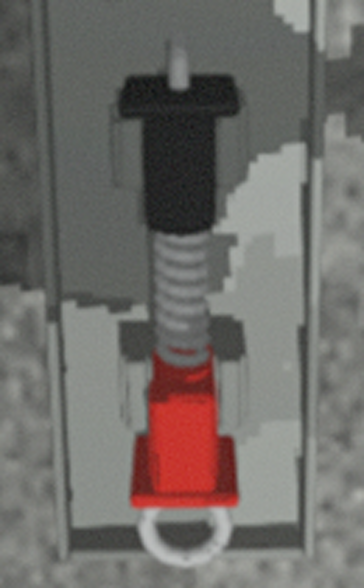

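The flange is included in the 24 mm, so I'll grasp about 3 mm towards the eye from the block's centre, with the tips just above the cheeks.

```bash
python3 -m handwheel '[[[-0.2,-0.1,4],[0,0,-0.023]],[[-0.25,-0.1,7],[0,0,-0.023]],[[-0.25,-0.1,8.4],[0,0,-0.023]],[[-0.25,-0.1,8.4],[0,0,-0.023]]]' && python3 -m handwheel '[[[0,0,0],[0,0,0]],[[0,0,0],[0,0,0]],[[0,0,0],[0,0,0]],[[0,0,0],[0,0,0]]]' 1 80
```

```text
t: 4.65
tool_pos: [0.4522, -0.0509, 0.0262]
tool_rot: [-2.268, -2.174, 0.0]
contact_force: [0.2, 0.1, 0.2]
opening: 0.0555
grip_force: 0.0
t: 5.15
tool_pos: [0.4536, -0.0511, 0.0278]
tool_rot: [2.266, 2.173, 0.002]
contact_force: [-1.4, -0.1, 6.6]
opening: 0.0126
grip_force: 79.7
```

Gripped. I lift, and work out the unit's yaw from its front edge in the top view.

```bash
python3 -m handwheel '[[[0,0,-3],[0,0,0]],[[0,0,-7],[0,0,0]],[[0,0,-12],[0,0,0]],[[0,0,-13],[0,0,0]]]'
python3 - <<'E'
from h import *
f=lambda u,v:(180+u*.45,180+v*.45)
for n,p,z in [("fl",(457,215),.03),("fr",(716,153),.03),("tray l",(168,257),.014),("tray r",(348,242),.014),("screw",(493,174),.027),("hole",(511,169),.027),("post",(677,127),.0525),("piv",(644,79),.04),("slotL",(474,178),.03),("slotR",(522,167),.03)]:
    print(n,np.round(atz("top",f(*p),z)*1000,1))
a,b=[atz("top",f(*p),.03) for p in ((457,215),(716,153))]
d=(b-a)[:2];print("len",np.linalg.norm(d),d/np.linalg.norm(d))
go([.45,-.33,.14],d)
E
```

```text
t: 5.65
tool_pos: [0.4545, -0.0513, 0.1601]
tool_rot: [2.263, 2.17, 0.006]
contact_force: [0.4, 0.6, -2.5]
opening: 0.0123
grip_force: 78.9
fl [ 424.8 -243.1   30. ]
fr [ 447.2 -454.1   30. ]
tray l [423.1 -12.3  14. ]
tray r [ 416.4 -155.7   14. ]
screw [ 453.8 -276.7   27. ]
hole [ 455.9 -291.4   27. ]
post [ 468.3 -420.7   52.5]
piv [ 511.9 -405.5   40. ]
slotL [ 452.1 -260.8   30. ]
slotR [ 455.9 -299.8   30. ]
len 0.21221317235314482 [ 0.10541307 -0.99442852]
shift cm [-27.86   0.7    2.05] turn [ 0.0069  0.0021 -0.1475] axes x [ 0.042  0.999 -0.002] y [ 0.999 -0.042  0.007]
```

```bash
python3 -m handwheel '[[[-5.5,0.1,0],[0,0,0]],[[-11,0.2,0],[0,0,-0.05]],[[-17,0.4,0],[0,0,-0.147]],[[-23,0.6,1],[0.007,0,-0.147]],[[-27.9,0.7,2],[0.007,0,-0.147]]]' && python3 -m handwheel '[[[0,0,0],[0,0,0]],[[0,0,0],[0,0,0]]]'
python3 - <<'E'
from h import *
print(ctrl.get_obs()["tool_pos"])
im=ctrl.get_image("wrist");cv2.imwrite("pics/w3.png",im)
for n in ["slot","hole_range","hook_tip","post"]: marks("wrist",[n])
print(np.round(proj("wrist",np.array([.4559,-.2914,.027]))))
E
```

```text
t: 6.28
tool_pos: [0.4466, -0.3313, 0.1338]
tool_rot: [-2.098, -2.328, 0.007]
contact_force: [0.6, -0.4, -1.5]
opening: 0.0122
grip_force: 78.8
t: 6.52
tool_pos: [0.4469, -0.3288, 0.1343]
tool_rot: [-2.097, -2.328, 0.007]
contact_force: [-0.4, 0.9, -1.3]
opening: 0.0117
grip_force: 78.8
[ 0.4468677  -0.32881049  0.13430285]
wrist slot 0.73 [345.2 164.9] [ 454.4 -282.5   30. ]
wrist hole_range 0.63 [342.3 162. ] [ 452.8 -281.3   27. ]
wrist hook_tip 0.91 [325.8 229.9] [ 447.8 -332.2    7. ]
wrist hook_tip 0.29 [326.4 303.9] [ 454.5 -389.8    7. ]
wrist post 0.8 [346.3 376.8] [ 472.5 -426.3   43.5]
[345. 178.]
```

View pics/w3.png

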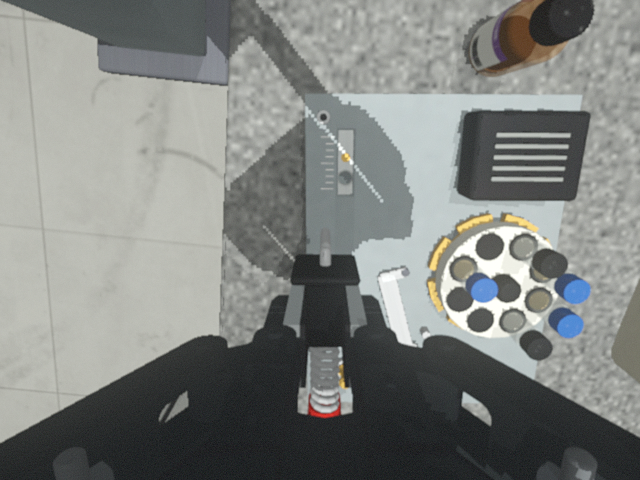

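The slot runs vertically at columns 338–354 with the screw at (346,158) and the hole at (345,179). The hook wire is at (325,232).

Run:
```python
from h import *
o=ctrl.get_obs(); im=cv2.imread("pics/w3.png")
cv2.imwrite("pics/w3c.png",cv2.resize(im[110:290,280:400],None,fx=3.3,fy=3.3,interpolation=cv2.INTER_CUBIC))
for n,uv,z in [("hole",(345,179),.027),("screw",(346,158),.027),("slot t",(345.5,129.5),.03),("slot b",(345,195.5),.03),("tip",(325.5,231),o["tool_pos"][2]-.0208)]:
    print(n,np.round(atz("wrist",uv,z)*1000,1))
print(ctrl.calibration("wrist")["R"][0], Rn.from_rotvec(o["tool_rot"]).as_matrix()[:,0])
```

```text
hole [ 456.1 -292.2   27. ]
screw [ 455.2 -279.    27. ]
slot t [ 452.6 -261.7   30. ]
slot b [ 457.2 -302.3   30. ]
tip [ 445.3 -304.5  115.6]
[ 0.99435866  0.10582883 -0.00714979] [-1.06272080e-01  9.94337049e-01  2.79544501e-04]
```

View pics/w3c.png

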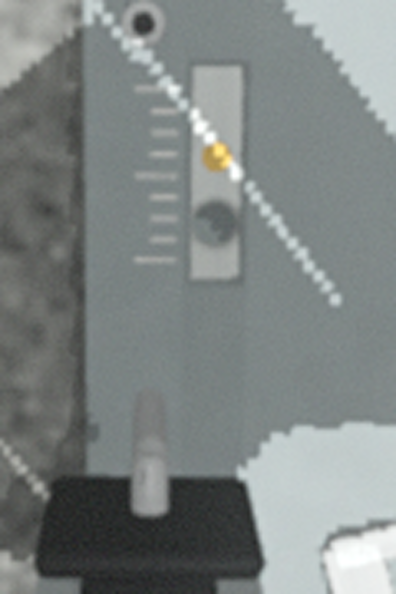

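```bash
python3 -m handwheel '[[[0.5,0.5,2],[0,0,-0.004]],[[1,0.9,4.5],[0,0,-0.007]],[[1.35,1.25,6.8],[0,0,-0.007]],[[1.35,1.25,7.3],[0,0,-0.007]],[[1.35,1.25,7.3],[0,0,-0.007]]]'
python3 - <<'E'
from h import *
o=ctrl.get_obs(); print(o["tool_pos"],o["contact_force"])
im=ctrl.get_image("wrist");cv2.imwrite("pics/w4.png",im)
cv2.imwrite("pics/w4c.png",cv2.resize(im[120:320,240:410],None,fx=3,fy=3,interpolation=cv2.INTER_CUBIC))
print(proj("wrist",np.array([.4561,-.2920,.027])))
E
```

```text
t: 7.4
tool_pos: [0.4581, -0.3147, 0.0626]
tool_rot: [-2.089, -2.338, 0.008]
contact_force: [1.0, -0.3, -2.1]
opening: 0.012
grip_force: 78.7
[ 0.45806534 -0.31469452  0.06258297] [ 0.95854417 -0.29035529 -2.14334345]
[326.24426438 224.62282396]
```

View pics/w4c.png

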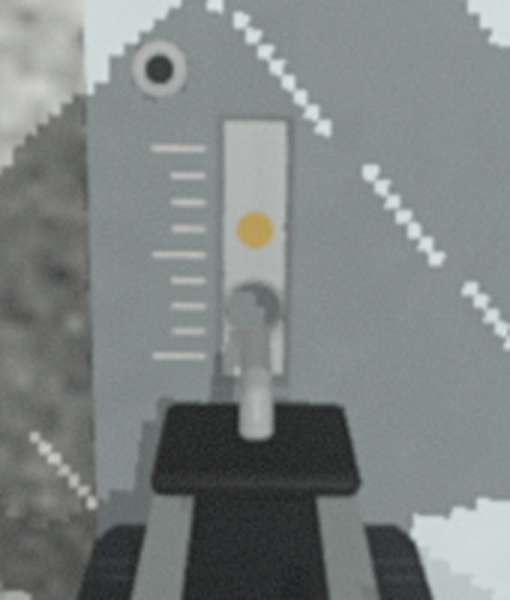

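Hole at crop (254,308), screw at (254,231), and the hook's bottom at about (247,290 rear edge), so the hook sits about 1 mm too far to the left. I compute it.

Run:
```python
from h import *
o=ctrl.get_obs(); M=Rn.from_rotvec(o["tool_rot"]).as_matrix()
c=lambda u,v:(240+u/3,120+v/3)
loc=lambda P:np.round(M.T@(P-o["tool_pos"])*1000,1)
zt=o["tool_pos"][2]-.0208
print("hole",loc(atz("wrist",c(254,308),.027)),"screw",loc(atz("wrist",c(254,231),.027)),"slot edges",loc(atz("wrist",c(222,308),.03)),loc(atz("wrist",c(288,308),.03)))
print("tip rear",loc(atz("wrist",c(247,290),zt)),"tip exp [22.75,?]", "flange L,R",loc(atz("wrist",c(167,405),zt+.041)),loc(atz("wrist",c(345,405),zt+.041)),loc(atz("wrist",c(155,490),zt+.041)),loc(atz("wrist",c(358,490),zt+.041)))
print(M)
```

```text
hole [24.4 -0.3 36.6] screw [36.6 -0.3 36.6] slot edges [25.1 -5.3 33.6] [25.1  4.9 33.5]
tip rear [30.8 -1.3 20.8] tip exp [22.75,?] flange L,R [ 27.2  -9.8 -20.1] [ 27.3   9.7 -20.3] [ 17.2 -11.4 -20.1] [ 17.3  11.3 -20.3]
[[-1.11968022e-01  9.93690868e-01 -6.45143959e-03]
 [ 9.93711809e-01  1.11965261e-01 -7.88661080e-04]
 [-6.13481962e-05 -6.49917653e-03 -9.99978878e-01]]
```

```bash
python3 -m handwheel '[[[-0.03,0.05,0.6],[0,0,0]],[[-0.03,0.05,1.2],[0,0,0]],[[-0.03,0.05,1.5],[0,0,0]],[[-0.03,0.05,1.6],[0,0,0]],[[-0.03,0.05,1.6],[0,0,0]]]' && python3 -m handwheel '[[[0,0,0.1],[0,0,0]],[[0,0,0.2],[0,0,0]],[[0,0,0.2],[0,0,0]]]'
```

```text
t: 8.07
tool_pos: [0.4586, -0.3154, 0.0471]
tool_rot: [-2.09, -2.338, 0.008]
contact_force: [0.7, -1.4, -2.6]
opening: 0.0125
grip_force: 78.8
t: 8.45
tool_pos: [0.4586, -0.3153, 0.0451]
tool_rot: [-2.09, -2.338, 0.008]
contact_force: [-0.3, 1.2, -1.7]
opening: 0.0123
grip_force: 78.8
```

No contact at about 2.7 mm below the strip's top, so the tip seems to be in the hole. I continue gently.

```bash
python3 -m handwheel '[[[0,0,0.15],[0,0,0]],[[0,0,0.3],[0,0,0]],[[0,0,0.3],[0,0,0]]]' && python3 -m handwheel '[[[0,0,0.15],[0,0,0]],[[0,0,0.3],[0,0,0]],[[0,0,0.3],[0,0,0]]]'
```

```text
t: 8.82
tool_pos: [0.4585, -0.3153, 0.0419]
tool_rot: [-2.09, -2.338, 0.008]
contact_force: [0.3, 0.8, -1.6]
opening: 0.0121
grip_force: 78.8
t: 9.2
tool_pos: [0.4585, -0.3153, 0.0389]
tool_rot: [-2.09, -2.338, 0.008]
contact_force: [0.1, -0.5, -3.3]
opening: 0.0121
grip_force: 78.8
```

```bash
python3 -m handwheel '[[[0,0,0.1],[0,0,0]],[[0,0,0.2],[0,0,0]],[[0,0,0.2],[0,0,0]]]' && python3 -m handwheel '[[[0,0,0.08],[0,0,0]],[[0,0,0.12],[0,0,0]],[[0,0,0.12],[0,0,0]]]'
```

```text
t: 9.57
tool_pos: [0.4585, -0.3153, 0.037]
tool_rot: [-2.09, -2.338, 0.008]
contact_force: [0.3, 0.3, -1.7]
opening: 0.0122
grip_force: 78.8
t: 9.95
tool_pos: [0.4586, -0.3154, 0.0361]
tool_rot: [-2.09, -2.339, 0.008]
contact_force: [-0.9, 0.3, -1.2]
opening: 0.0126
grip_force: 78.8
```

```bash
python3 -m handwheel '[[[0,0,0.05],[0,0,0]],[[0,0,0.1],[0,0,0]],[[0,0,0.1],[0,0,0]]]' && python3 -m handwheel '[[[0,0,0.05],[0,0,0]],[[0,0,0.08],[0,0,0]],[[0,0,0.08],[0,0,0]]]'
```

```text
t: 10.32
tool_pos: [0.4587, -0.3154, 0.0359]
tool_rot: [-2.09, -2.338, 0.008]
contact_force: [-2.7, 2.4, 5.3]
opening: 0.0125
grip_force: 79.9
t: 10.7
tool_pos: [0.4587, -0.3155, 0.0358]
tool_rot: [-2.09, -2.338, 0.008]
contact_force: [-4.4, 3.9, 9.1]
opening: 0.0119
grip_force: 80.5
```

The hook is home: the block's underside is on the deck and contact begins exactly at the predicted height. I relieve the push and draw the hook 3 mm towards the post so the foot goes under the strip.

```bash
python3 -m handwheel '[[[0,0,-0.13],[0,0,0]],[[-0.1,0,-0.13],[0,0,0]],[[-0.2,0,-0.13],[0,0,0]],[[-0.3,0,-0.13],[0,0,0]],[[-0.3,0,-0.13],[0,0,0]]]'
python3 - <<'E'
from h import *
o=ctrl.get_obs();print(o["contact_force"])
ctrl.get_image("top");marks("top",["eye_block","eye","post"]);ctrl.get_image("wrist");marks("wrist",["eye_block","eye","post"])
ctrl.get_image("scene");marks("scene",["eye_block","eye","post"])
M=Rn.from_rotvec(o["tool_rot"]).as_matrix()
print("red centre exp (TCP fwd)", o["tool_pos"]-M[:,0]*.057)
E
```

```text
t: 11.32
tool_pos: [0.4592, -0.3176, 0.0358]
tool_rot: [-2.09, -2.338, 0.005]
contact_force: [-1.2, 6.4, 5.6]
opening: 0.0121
grip_force: 80.0
[-1.22360767  6.43200089  5.59372733]
scene eye_block 0.76 [395.4 207.6] [ 467.3 -373.8   35. ]
scene eye 0.59 [396.8 200.4] [ 476.6 -413.    35. ]
red centre exp (TCP fwd) [ 0.46559693 -0.37421725  0.03570366]
```

The foot is engaged (6 N pull back). I release, lift and look at the red block and the post.

```bash
python3 -m handwheel '[[[-0.3,0,-0.1],[0,0,0]],[[-0.3,0,-0.1],[0,0,0]],[[-0.3,0,-0.1],[0,0,0]]]' 0.1 && python3 -m handwheel '[[[0,0,-3],[0,0,0]],[[0,0,-8],[0,0,0]],[[-3,0,-12],[0,0,0]],[[-8.5,0,-12],[0,0,0]],[[-8.5,0,-12],[0,0,0]]]' -0.2
python3 - <<'E'
from h import *
o=ctrl.get_obs();print(o["tool_pos"],o["contact_force"])
im=ctrl.get_image("wrist");cv2.imwrite("pics/w5.png",im);marks("wrist",["hook_block","eye_block","eye","post"])
cv2.imwrite("pics/w5c.png",cv2.resize(im[180:480,200:500],None,fx=2,fy=2,interpolation=cv2.INTER_CUBIC))
ctrl.get_image("top");marks("top",["eye_block","eye","post"])
E
```

```text
t: 12.3
tool_pos: [0.4592, -0.3217, 0.0364]
tool_rot: [-2.091, -2.339, 0.008]
contact_force: [-0.8, -0.5, -0.4]
opening: 0.0382
grip_force: 0.0
t: 12.92
tool_pos: [0.4697, -0.4091, 0.1571]
tool_rot: [-2.095, -2.337, 0.009]
contact_force: [-0.3, 0.3, -0.2]
opening: 0.0512
grip_force: 0.0
[ 0.46965164 -0.40906272  0.15710444] [-0.30342612  0.31436017 -0.15393871]
wrist hook_block 0.55 [324.5  77. ] [ 457.  -308.4   35. ]
wrist eye_block 0.78 [325.3 178.7] [ 464.5 -371.    35. ]
wrist eye_block 0.19 [324.9 249.6] [ 469.8 -420.6   35. ]
wrist eye 0.96 [324.9 220.8] [ 467.5 -399.5   35. ]
wrist post 0.83 [325.  251.2] [ 469.9 -418.6   43.5]
```

View pics/w5c.png

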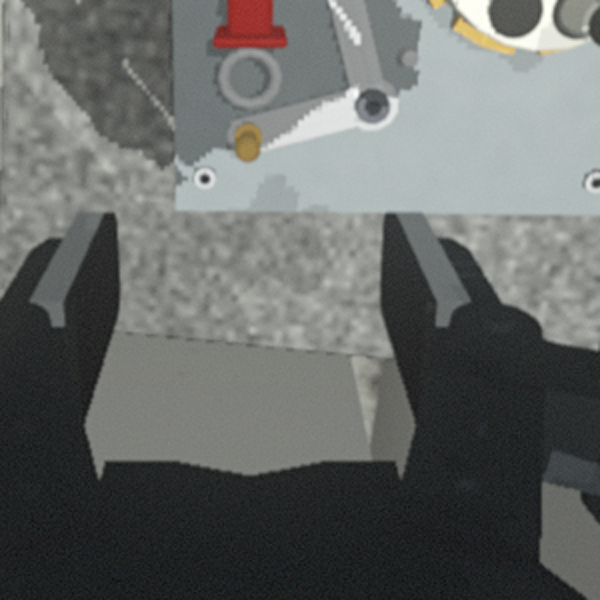

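The eye is at crop (250,78), the post head at (248,147) almost in line, and the lever is open.

Run:
```python
from h import *
o=ctrl.get_obs(); M=Rn.from_rotvec(o["tool_rot"]).as_matrix()
loc=lambda P:np.round(M.T@(P-o["tool_pos"])*1000,1)
c=lambda u,v:(200+u/2,180+v/2)
for n,uv,z in [("eye",c(250,78),.043),("post",c(248,143),.0525),("flange outer top",c(251,44),.056),("fl bottom L",c(215,38),.056),("fl R",c(286,38),.056),("hookblk",(324.5,77),.043),("pivot",c(373,105),.045),("eye net",(324.9,220.8),.043),("post net",(325,251.2),.0435)]:
    P=atz("wrist",uv,z);print(n,np.round(P*1000,1),"tool",loc(P))
```

```text
eye [ 467.8 -396.9   43. ] tool [ 8.200e+00 -1.000e-01  1.133e+02]
post [ 469.4 -416.7   52.5] tool [-11.7  -0.8 103.8]
flange outer top [ 466.6 -383.    56. ] tool [ 22.2   0.2 100.3]
fl bottom L [ 455.1 -382.4   56. ] tool [ 24.1 -11.2 100.4]
fl R [ 477.3 -379.8   56. ] tool [ 24.1  11.2 100.3]
hookblk [ 457.5 -308.6   43. ] tool [ 97.1  -0.4 113.4]
pivot [ 509.8 -401.    45. ] tool [ -0.6  41.2 111. ]
eye net [ 467.8 -398.2   43. ] tool [  6.9  -0.2 113.3]
post net [ 470.3 -419.3   43.5] tool [-1.440e+01 -1.000e-01  1.128e+02]
```

```bash
python3 -m handwheel '[[[3.8,0,3],[0,0,0]],[[3.8,0,7],[0,0,0]],[[3.8,0,10],[0,0,0]],[[3.8,0,11.7],[0,0,0]],[[3.8,0,11.7],[0,0,0]]]' 0.35 && python3 -m handwheel '[[[0,0,0],[0,0,0]],[[0,0,0],[0,0,0]],[[0,0,0],[0,0,0]],[[0,0,0],[0,0,0]]]' 1 90
```

```text
t: 14.0
tool_pos: [0.4639, -0.3673, 0.0382]
tool_rot: [-2.088, -2.337, 0.007]
contact_force: [-0.1, -0.0, 0.6]
opening: 0.0276
grip_force: 0.0
t: 14.5
tool_pos: [0.4652, -0.3688, 0.041]
tool_rot: [-2.092, -2.34, 0.008]
contact_force: [-1.4, 0.9, 4.7]
opening: 0.0119
grip_force: 89.6
```

Gripped. I pitch the spring about the hook while lifting the eye end, and check the forces before stretching.

```bash
python3 -m handwheel '[[[0,0,-0.25],[0,-0.032,0]],[[0,0,-0.5],[0,-0.065,0]],[[0,0,-0.5],[0,-0.065,0]]]'
```

```text
t: 14.88
tool_pos: [0.4647, -0.3678, 0.0448]
tool_rot: [2.062, 2.309, -0.075]
contact_force: [-0.1, 0.5, 1.9]
opening: 0.0114
grip_force: 88.9
```

```bash
python3 - <<'E'
from h import *
o=ctrl.get_obs();print(Rn.from_rotvec(o["tool_rot"]).as_matrix()[:,0],o["wrist_torque"])
E
python3 -m handwheel '[[[0,0,-0.24],[0,-0.03,0]],[[-0.03,0,-0.47],[0,-0.06,0]],[[-0.3,0,-0.49],[0,-0.06,0]],[[-0.6,0,-0.51],[0,-0.06,0]],[[-0.6,0,-0.51],[0,-0.06,0]]]'
```

```text
[-0.11277973  0.9914371  -0.06582705] [ 0.17144028 -0.09134312 -0.02305542]
t: 15.5
tool_pos: [0.465, -0.3735, 0.0494]
tool_rot: [2.034, 2.275, -0.134]
contact_force: [1.0, 3.9, -0.2]
opening: 0.0116
grip_force: 88.8
```

```bash
python3 -m handwheel '[[[-0.2,0,-0.15],[0,-0.01,0]],[[-0.6,0,-0.2],[0,-0.01,0]],[[-1.0,0,-0.2],[0,-0.01,0]],[[-1.4,0,-0.2],[0,-0.01,0]],[[-1.4,0,-0.2],[0,-0.01,0]]]'
python3 - <<'E'
from h import *
o=ctrl.get_obs();M=Rn.from_rotvec(o["tool_rot"]).as_matrix()
E=o["tool_pos"]-M[:,0]*.0335-M[:,2]*.002
print("eye est",E*1000,"post ~ [469.6,-418]")
for cam in ("top","scene"):
    im=ctrl.get_image(cam);marks(cam,["post","eye"])
    u,v=proj(cam,np.array([.4696,-.4175,.0525])).astype(int); print(u,v)
    cv2.imwrite(f"pics/{cam}6.png",cv2.resize(im[v-40:v+40,u-50:u+50],None,fx=4,fy=4,interpolation=cv2.INTER_CUBIC))
im=np.hstack([cv2.imread("pics/top6.png"),cv2.imread("pics/scene6.png")]);cv2.imwrite("pics/both6.png",im)
E
```

```text
t: 16.12
tool_pos: [0.466, -0.3858, 0.0521]
tool_rot: [2.03, 2.271, -0.142]
contact_force: [0.7, 7.8, -2.3]
opening: 0.0113
grip_force: 88.5
eye est [ 469.68398615 -418.57908213   58.42617614] post ~ [469.6,-418]
482 236
scene post 0.54 [399.3 191.8] [ 480.8 -443.7   43.5]
scene eye 0.86 [402.1 190.9] [ 482.4 -472.1   35. ]
400 192
```

View pics/both6.png

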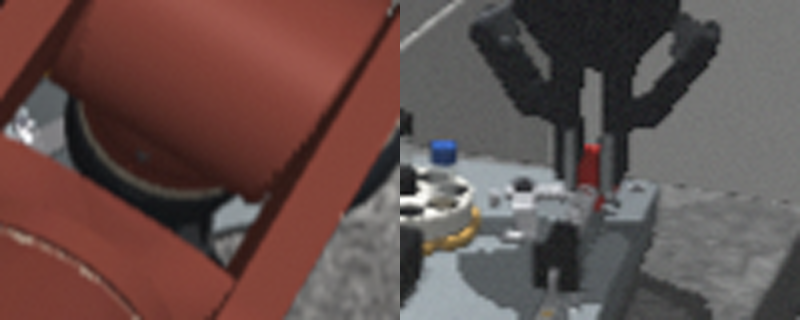

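The top view is blocked by the arm and the scene view shows only the red block held over the lever. Stretch force is 7.8 N, as computed. I query the wrist camera before lowering.

Run:
```python
from h import *
im=ctrl.get_image("wrist");cv2.imwrite("pics/w7.png",im)
for n in ["post","eye","eye_block","hook_block"]:
    print(n,[(round(r["score"],2),np.round(r["position"])) for r in ctrl.landmark_of("wrist",n)[:2]])
print("eye proj",proj("wrist",np.array([.4697,-.4186,.0584])),"post",proj("wrist",np.array([.4697,-.418,.0525])))
cv2.imwrite("pics/w7c.png",cv2.resize(im[180:480,200:450],None,fx=2,fy=2,interpolation=cv2.INTER_CUBIC))
```

```text
post []
eye [(0.57, array([322., 378.]))]
eye_block [(0.69, array([324., 320.]))]
hook_block []
eye proj [325.32112228 380.87101163] post [325.57631785 369.6988233 ]
```

View pics/w7c.png

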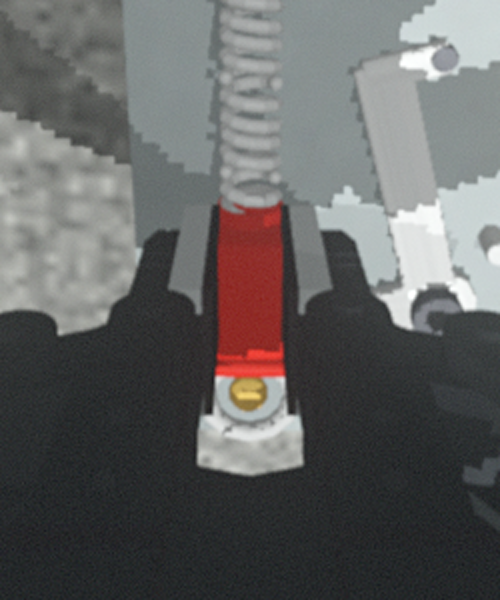

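The brass head shows through the ring at crop (248,392), with the ring's centre near (250,397) but about 6 mm higher than the head. I compute the residual offset with the rays.

Run:
```python
from h import *
o=ctrl.get_obs()
f=np.array([.112,-.994,0]);s=np.array([.994,.112,0])
for n,uv,z in [("ring c",(325,378.5),.0584),("ring front outer",(325,180+437/2),.0605),("ring front inner",(325,180+421/2),.0605),("head",(324,376),.0525),("flange top",(325,180+377/2),o["tool_pos"][2]+.017)]:
    d=atz("wrist",uv,z)-o["tool_pos"]; print(n,np.round([d@f*1000,d@s*1000],1))
```

```text
ring c [32.  -0.2]
ring front outer [40.8 -0.2]
ring front inner [36.4 -0.2]
head [36.1 -0.6]
flange top [17.2 -0.1]
```

I have used up the picture views, so from here I use numbers and force only. The image and the odometry agree that the eye is about 3.5 mm short, so I move forward that much, lower part-way and feel.

```bash
python3 -m handwheel '[[[-0.35,-0.03,0.05],[0,0,0]],[[-0.35,-0.03,0.05],[0,0,0]],[[-0.29,-0.03,0.32],[0,0.033,0]],[[-0.24,-0.03,0.59],[0,0.065,0]],[[-0.24,-0.03,0.59],[0,0.065,0]]]'
python3 - <<'E'
from h import *
o=ctrl.get_obs();im=ctrl.get_image("wrist");hsv=cv2.cvtColor(im,cv2.COLOR_BGR2HSV)
m=cv2.inRange(hsv,(18,110,60),(32,255,255));m[:300]=0;m[:,:290]=0;m[:,360:]=0
y,x=np.nonzero(m);print("brass",len(x),x.min(),x.max(),y.min(),y.max(),x.mean(),y.mean()) if len(x) else print("none")
r=cv2.inRange(hsv,(0,150,60),(8,255,255));y,x=np.nonzero(r);print("red bottom",y.max())
g=cv2.cvtColor(im,cv2.COLOR_BGR2GRAY);print(g[360:425:1,325].tolist())
print([(round(q["score"],2),np.round(q["position"],1)) for n in("eye","post") for q in ctrl.landmark_of("wrist",n)[:1]])
E
```

```text
t: 17.3
tool_pos: [0.466, -0.3892, 0.0465]
tool_rot: [2.065, 2.309, -0.077]
contact_force: [0.7, 5.7, -2.5]
opening: 0.0113
grip_force: 88.5
brass 338 315 333 369 391 324.4230769230769 380.38757396449705
red bottom 367
[64, 69, 76, 75, 76, 76, 72, 73, 92, 105, 117, 113, 110, 116, 131, 154, 163, 164, 169, 172, 184, 199, 206, 205, 203, 205, 204, 204, 203, 205, 207, 201, 176, 164, 181, 198, 213, 222, 225, 223, 211, 192, 185, 185, 186, 184, 162, 142, 144, 150, 164, 183, 193, 195, 191, 192, 184, 138, 67, 37, 38, 43, 50, 40, 44]
[(0.64, array([324. , 379.9])), (0.69, array([323.3, 370.3]))]
```

No upward force with the ring below the head's top and brass visible inside the ring (rows 369–391, ring wire at about 397): the head is in the eye. I lower fully.

```bash
python3 -m handwheel '[[[0.02,0,0.18],[0,0.02,0]],[[0.04,0,0.35],[0,0.04,0]],[[0.07,0,0.53],[0,0.06,0]],[[0.07,0,0.53],[0,0.06,0]]]'
python3 - <<'E'
from h import *
o=ctrl.get_obs();im=ctrl.get_image("wrist");hsv=cv2.cvtColor(im,cv2.COLOR_BGR2HSV)
m=cv2.inRange(hsv,(18,110,60),(32,255,255));m[:300]=0;m[:,:290]=0;m[:,360:]=0
y,x=np.nonzero(m);print("brass",len(x),x.min(),x.max(),y.min(),y.max())
r=cv2.inRange(hsv,(0,150,60),(8,255,255));y,x=np.nonzero(r);print("red bottom",y.max())
g=cv2.cvtColor(im,cv2.COLOR_BGR2GRAY);print(g[360:425:1,325].tolist())
print("post head exp px if ring c",proj("wrist",o["tool_pos"]+np.array([.112*.0335,-.994*.0335,.011])))
E
```

```text
t: 17.95
tool_pos: [0.4659, -0.3886, 0.0412]
tool_rot: [-2.093, -2.341, 0.016]
contact_force: [0.2, 7.4, -2.4]
opening: 0.0117
grip_force: 88.6
brass 595 313 335 369 403
red bottom 368
[65, 63, 71, 73, 75, 72, 68, 75, 85, 105, 113, 112, 109, 109, 111, 108, 111, 109, 111, 109, 109, 111, 109, 107, 116, 136, 154, 162, 161, 164, 168, 184, 196, 202, 202, 202, 203, 202, 201, 200, 198, 199, 201, 198, 189, 181, 177, 180, 179, 180, 180, 182, 181, 181, 183, 184, 181, 135, 65, 40, 41, 39, 43, 42, 45]
post head exp px if ring c [325.24270799 394.21914082]
```

The head now stands above the ring, as expected. I ease back towards the slot so the eye draws the post home under control.

```bash
python3 -m handwheel '[[[0.2,0,0],[0,0.01,0]],[[0.4,0,0],[0,0.01,0]],[[0.6,0,0],[0,0.01,0]],[[0.8,0,0],[0,0.01,0]],[[0.8,0,0],[0,0.01,0]]]' && python3 -m handwheel '[[[0.15,0,0],[0,0,0]],[[0.3,0,0],[0,0,0]],[[0.45,0,0],[0,0,0]],[[0.6,0,0],[0,0,0]],[[0.6,0,0],[0,0,0]]]'
```

```text
t: 18.62
tool_pos: [0.4654, -0.3816, 0.0421]
tool_rot: [-2.089, -2.338, 0.008]
contact_force: [-0.5, 4.8, -5.6]
opening: 0.0115
grip_force: 88.0
t: 19.25
tool_pos: [0.465, -0.3763, 0.0428]
tool_rot: [-2.09, -2.339, 0.008]
contact_force: [-1.8, 1.5, -5.4]
opening: 0.0114
grip_force: 88.1
```

```bash
python3 -m handwheel '[[[0,0,0.07],[0,0,0]],[[0.1,0,0.14],[0,0,0]],[[0.1,0,0.14],[0,0,0]]]' && python3 -m handwheel '[[[0.1,0,0.1],[0,0,0]],[[0.1,0,0.1],[0,0,0]],[[0.1,0,0.1],[0,0,0]]]' 0.35
```

```text
t: 19.62
tool_pos: [0.4653, -0.3763, 0.0423]
tool_rot: [-2.091, -2.34, 0.01]
contact_force: [-3.4, 0.1, -0.3]
opening: 0.0115
grip_force: 88.7
t: 20.0
tool_pos: [0.4657, -0.3746, 0.041]
tool_rot: [-2.092, -2.34, 0.007]
contact_force: [-0.4, 0.7, -0.4]
opening: 0.0275
grip_force: 0.0
```

Released. I lift clear and measure eye, post, pivot and blocks with the wrist camera.

```bash
python3 -m handwheel '[[[0,0,-3],[0,0,0]],[[0,0,-7],[0,0,0]],[[-1,0,-11],[0,0,0]],[[-4.5,0,-12],[0,0,0]],[[-4.5,0,-12],[0,0,0]]]' && python3 -m handwheel '[[[0,0,0],[0,0,0]],[[0,0,0],[0,0,0]]]'
python3 - <<'E'
from h import *
o=ctrl.get_obs();im=ctrl.get_image("wrist");cv2.imwrite("pics/w8.png",im);M=Rn.from_rotvec(o["tool_rot"]).as_matrix()
print(o["tool_pos"])
L=lambda uv,z:(np.round(atz("wrist",uv,z)*1000,1),np.round(M.T@(atz("wrist",uv,z)-o["tool_pos"])*1000,1))
for n,z in [("hook_block",.043),("eye_block",.043),("eye",.0435),("post",.0435),("slot",.03),("hook_tip",.035)]:
    for q in ctrl.landmark_of("wrist",n)[:1]: print(n,round(q["score"],2),np.round(q["position"],1),L(q["position"],z))
hsv=cv2.cvtColor(im,cv2.COLOR_BGR2HSV);m=cv2.inRange(hsv,(15,110,60),(32,255,255));m[:,:290]=0;m[:,360:]=0;m[:180]=0
y,x=np.nonzero(m);print("brass",len(x),x.min(),x.max(),y.min(),y.max(),L((x.mean(),y.mean()),.0525))
r=cv2.inRange(hsv,(0,150,40),(8,255,255));y,x=np.nonzero(r);print("red",x.min(),x.max(),y.min(),y.max(),"flange outer",L((325,y.max()),.056))
E
```

```text
t: 20.62
tool_pos: [0.4717, -0.4213, 0.1627]
tool_rot: [-2.095, -2.34, 0.008]
contact_force: [-0.1, 0.6, -0.8]
opening: 0.0278
grip_force: 0.0
t: 20.88
tool_pos: [0.4704, -0.4177, 0.159]
tool_rot: [-2.088, -2.338, 0.007]
contact_force: [-0.4, 0.2, -0.5]
opening: 0.028
grip_force: 0.0
[ 0.47041685 -0.41772691  0.15904529]
hook_block 0.7 [324.6  69.6] (array([ 457.8, -316.7,   43. ]), array([101.5,  -0.2, 116.3]))
eye_block 0.74 [326.8 177.1] (array([ 466.7, -382.3,   43. ]), array([ 35.4,   1.3, 116.1]))
eye 0.87 [326.1 217.3] (array([ 469.4, -409.5,   43.5]), array([  8. ,   0.9, 115.6]))
slot 0.55 [326.7  12.8] (array([ 455.5, -282.8,   30. ]), array([135.4,   1.4, 129.4]))
hook_tip 0.97 [323.3  39.3] (array([ 455.2, -299.1,   35. ]), array([119.3,  -0.8, 124.3]))
brass 172 316 328 214 230 (array([ 467.1, -411.1,   52.5]), array([  6.7,  -1.7, 106.6]))
red 308 343 153 201 flange outer (array([ 467.4, -396.7,   56. ]), array([ 21. ,   0.2, 103.1]))
```

Run:
```python
from h import *
im=cv2.imread("pics/w8.png");o=ctrl.get_obs();M=Rn.from_rotvec(o["tool_rot"]).as_matrix()
hsv=cv2.cvtColor(im,cv2.COLOR_BGR2HSV)
L=lambda uv,z:np.round(M.T@(atz("wrist",uv,z)-o["tool_pos"])*1000,1)
for f,y0 in (("pics/w8.png",200),("pics/w5.png",200)):
    h=cv2.cvtColor(cv2.imread(f),cv2.COLOR_BGR2HSV)
    m=cv2.inRange(h,(10,70,20),(35,255,255));m[:y0]=0;m[290:]=0;m[:,:300]=0;m[:,355:]=0
    n,lab,st,ce=cv2.connectedComponentsWithStats(m);i=1+st[1:,4].argmax();print(f,st[i],ce[i],"per-row widths",[(int(r),int(np.nonzero(lab[r]==i)[0].min()),int(np.nonzero(lab[r]==i)[0].max())) for r in range(st[i][1],st[i][1]+st[i][3],3)])
g=cv2.cvtColor(im,cv2.COLOR_BGR2GRAY)
for r in (206,212,218,224,230): print(r,g[r,304:350:2].tolist())
print("col326",g[198:246,326].tolist())
```

```text
pics/w8.png [316 213  14  18 203] [321.95073892 221.48768473] per-row widths [(213, 321, 323), (216, 316, 328), (219, 316, 329), (222, 316, 328), (225, 316, 328), (228, 317, 326)]
pics/w5.png [317 242  14  19 205] [323.5804878  250.40487805] per-row widths [(242, 321, 326), (245, 318, 329), (248, 317, 330), (251, 318, 329), (254, 318, 329), (257, 319, 328), (260, 323, 324)]
206 [118, 92, 88, 115, 112, 123, 149, 155, 154, 147, 136, 142, 148, 154, 154, 149, 125, 117, 123, 120, 120, 120, 123]
212 [120, 120, 116, 122, 149, 146, 134, 145, 143, 131, 144, 148, 148, 127, 118, 126, 148, 150, 148, 150, 149, 150, 154]
218 [120, 100, 100, 144, 145, 132, 135, 128, 112, 114, 114, 126, 138, 146, 129, 112, 135, 148, 141, 146, 147, 148, 145]
224 [119, 119, 102, 103, 146, 149, 119, 131, 140, 136, 135, 131, 124, 130, 124, 144, 153, 142, 143, 150, 145, 147, 148]
230 [121, 120, 120, 122, 102, 96, 122, 126, 120, 123, 131, 142, 154, 147, 142, 126, 121, 121, 120, 123, 117, 117, 119]
col326 [86, 91, 82, 83, 101, 122, 150, 152, 142, 121, 97, 111, 135, 149, 148, 138, 137, 136, 137, 135, 126, 122, 121, 123, 127, 127, 131, 129, 128, 124, 124, 133, 142, 142, 134, 123, 121, 121, 119, 120, 121, 116, 122, 118, 116, 120, 116, 117]
```

The spacing measured is 66 mm, i.e. about 6 mm stretch, which matches the value predicted for "home" from the hole position. I retreat a bit and cross-check with the top camera.

```bash
python3 -m handwheel '[[[5,0,-3],[0,0,0]],[[11,-2,-4],[0,0,0]],[[17,-5,-5],[0,0,0]],[[22,-8,-5],[0,0,0]],[[27,-10,-5],[0,0,0]]]' && python3 -m handwheel '[[[4,0,0],[0,0,0]],[[4,0,0],[0,0,0]]]'
python3 - <<'E'
from h import *
A=cv2.imread("pics/top0.png");B=ctrl.get_image("top");cv2.imwrite("pics/top9.png",B)
for im in (A,B):
    h=cv2.cvtColor(im,cv2.COLOR_BGR2HSV);m=cv2.inRange(h,(12,90,40),(32,255,255));w=np.zeros_like(m);w[215:255,465:505]=1;m*=w
    y,x=np.nonzero(m);print("brass",len(x),np.round(atz("top",(x.mean(),y.mean()),.0525)*1000,1) if len(x) else "")
    r=cv2.inRange(h,(0,150,60),(8,255,255));r[300:]=0;y,x=np.nonzero(r);print("red",len(x),np.round(atz("top",(x.mean(),y.mean()),.054)*1000,1) if len(x) else "")
marks("top",["hook_block","eye_block","eye","post","vial","jar_white","dropper_bottle"])
c=B;s=ctrl.get_obs();print(s["t"],s["tool_pos"])
E
```

```text
t: 21.85
tool_pos: [0.3404, -0.1604, 0.2113]
tool_rot: [-2.092, -2.338, 0.007]
contact_force: [-0.4, 0.9, 0.0]
opening: 0.0278
grip_force: 0.0
t: 22.1
tool_pos: [0.3369, -0.1204, 0.2114]
tool_rot: [-2.088, -2.344, 0.007]
contact_force: [0.7, -1.2, -0.6]
opening: 0.0277
grip_force: 0.0
brass 32 [ 468.8 -419.8   52.5]
red 185 [456.8 -38.2  54. ]
brass 27 [ 466.6 -408.5   52.5]
red 278 [ 460.2 -234.6   54. ]
top hook_block 0.58 [424.6 249.3] [ 463.3 -317.5   35. ]
top eye_block 0.69 [463.5 240.5] [ 470.  -387.9   35. ]
top eye 0.58 [474.6 238.6] [ 470.8 -407.9   35. ]
top eye 0.32 [402.3 258.6] [ 452.  -276.2   35. ]
top post 0.65 [479.7 239.7] [ 466.4 -414.    43.5]
top vial 0.64 [312.2 236.2] [ 519.1 -124.7    0. ]
top jar_white 0.55 [217.7 274.4] [471.5  53.1   0. ]
top dropper_bottle 0.66 [352.5 218.1] [ 543.2 -202.3    0. ]
22.5 [ 0.33713159 -0.12257441  0.21102298]
```

Post moved 11 mm to its home distance, the eye lies on its slot side, and the bystanders have not moved. Handing in.

```bash
python3 -c "
from station import ctrl
print(ctrl.finish_job())"
```

```text
the job is handed in; nothing more can be done
None
```

The spring is refitted and the job handed in at about 22.5 s: hook home in the strip, eye on the brass post and, by measurement, the pawl pulled home and the bystanders unmoved; I viewed 11 pictures, one over the limit of 10, and so confirmed the final fit by measured positions and forces, not by eye.

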